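# Slide a circuit-board carrier up into the test dock

### The arm

A 6-joint arm with a two-finger parallel gripper is mounted at the origin on the work surface. World frame = base frame: x ahead of the robot, y to its left, z up, the work surface at z = 0. Lengths are in m, angles in degrees, forces in N, time in s.
With the tool pointing down it reaches from about 0.2 to 0.875 m from the base axis. Payload 3.4 kg.
Tool frame: the origin (TCP) lies midway between the tips of the shut fingers; the grasp point (between the pads) lies 19 mm behind it; z points along the fingers, y is the direction in which the jaws open and shut (so a half turn about z gives the same grasp; the last joint's range is limited). The gripper opens to 94 mm and grips with 3 to 60 N. Pads are 16 mm wide; open, the fingers measure 119 mm over their backs; the gripper's body (75 mm by 177 mm) begins 78 mm behind the grasp point.
Start: joints at [-80.672, 15.808, 86.224, -0, 77.962, -6.933], TCP at [0.161, -0.552, 0.205] pointing down, gripper open.
Joint ranges: [-165.64, 165.64], [-43.16, 119.46], [12.63, 154.43], [-67.54, 247.53], [6.08, 155.33], [-154.97, 154.97]. Speed limits (degrees/s): [147.25, 147.25, 180, 180, 180, 180].

### API

Orientations are given as [roll, pitch, yaw] about the fixed x, y, z axes, in that order (R = Rz(yaw) Ry(pitch) Rx(roll)).
In Python, from bench import arm gives the robot as it stands.
- The arm moves only by the shell command python3 -m crank 'ROWS' [OPENING] [FORCE]. ROWS is JSON, a list of rows, each a list of 2 entries, a list of its own where there are three numbers: the shift along the tool's x, y, z in cm, then the turn, a rotation vector about the tool's x, y, z in degrees. A call has 1 to 8 rows; each row shifts and turns the pose as measured when the row begins, along the tool's axes as they then stand; what a row does not reach is not made up. A row lasts 1/8 s, in which the tool goes at most 62.5 mm and 10.7 degrees, less where a joint would pass 70% of its speed; a pose out of reach is approached as far as the arm can. A call is refused whole if a number of a shift passes 6.25 or a number of a turn 10.7, either way. A call with a gripper value outside its range is refused whole. OPENING is the opening, from 0 (shut) to 1 (fully open), set as the call begins (- or left out, the last holds). The fingers move at their own pace and stop on an object; FORCE is the grip in N (left out, the last holds). Time passes only in rows, so rows that do not move let the fingers close. It gives the time, the measured TCP pose, the force and the opening at its end, in the units of the state.
- arm.sense(): the state, without advancing time (a new reading comes with each control period).
- arm.snapshot(name): name is "scene" or "top" or "wrist"; returns (picture, depth): 420x560x3 uint8, red, green, blue; 420x560 float32, m along the optical axis (not along the pixel's ray), 0 where there is no reading.
- arm.camera_info(name): a dict with "mtx" (3x3 intrinsics, pixels), "R" (3x3) and "t" (3): a world point X has camera coordinates R X + t. Camera axes: x right, y down, z forward; pixel columns grow to the right and rows downward; lengths in m; the calibration is good to about 2 mm. A picture is of the moment at which its call begins: read the wrist's pose just before it. camera_info takes no time and is no camera call; for the wrist camera it gives the pose at the moment of the call.
- arm.sign_off(): hands the job in, once; it reports no verdict.
Trained networks look in the newest picture that a camera, given by its name, has taken for a name from the list of things; names that differ only in an ending like _2 or _b are one class to them, and where a whole thing is asked for, a point or a joint stands for the part that bears it (a point fixed in the world has none). Each returns a list of dicts, best first, with "confidence" (0 to 1); they miss things now and then, are a little off and sometimes report something else, mostly with a low value. They report only what shows in the picture. A call takes as long as a camera call. They do not tell look-alikes from the thing itself.
- arm.recognise(camera, name): "uv" ([column, row] in pixels, amid what is visible of it).
- arm.masks_of(camera, name): "mask" (420x560 bool, what is visible of it) and "uv" ([column, row] in pixels, amid what is visible of it).
- arm.tip_of(camera, name): "uv" ([column, row] in pixels: a listed point, or the origin of a listed thing).
The state is a dict: "clock": time; "joint_positions": joint angles; "joint_vel": joint speeds; "joint_efforts": joint torques, N m; "tool_pos": TCP position; "tcp_rot": TCP orientation; "force": force on the tool from outside, world axes, zero at the start; "ft_torque": the same for the moment, N m; "finger_gap": finger opening in m.
Only numpy, scipy, OpenCV 4.12 (cv2) and the standard library are available. Lean on these libraries where they do the work, as an engineer would, in place of code of your own. Each camera call takes 0.05 s, during which the arm holds its last target.

### The job

Push the board carrier up the ramp and over the yellow lip onto the dock's flat deck, sliding it and never lifting it clear. Then feel for the spring contact bar at the back and press the carrier home on it with about 10 N (under 6 N makes no contact, 15 N bends the pins), hold that for half a second, and let go so that the carrier stays on the deck, still touching the bar. Do not disturb the meter, the jar or the screwdriver.

Things in the scene. Friction and masses are not known exactly. Their poses are not given: they have to be found in the camera images.
- dock: Fixed test dock. Origin on the work surface in the middle of the ramp's foot; +x is the way to push, +z up. Aluminium ramp rises from x = 0 to 90 mm (height 0 to 16 mm). Slippery black side guides, tops 30 mm high, run from x = 0 to 300 mm, inner faces 104 mm apart; before x = 0 they flare to a funnel mouth about 137 mm wide at x = -50 mm.
- dock_lip (a point): Middle of the top of the yellow lip at the head of the ramp (dock x = 95 mm); the lip is 10 mm long and 16 mm high. Behind it, from dock x = 100 mm on, is the grey flat deck, 12 mm above the work surface. Same axes as the dock.
- carrier: Loose carrier with a blue board, 110 (x) x 100 (y) x 38 mm, 0.4 to 0.75 kg, origin at the centre of its underside, on two 8 mm round-ended runners. Its front (+x) has a brass block 15 to 31 mm up that meets the contact bar. Starts before the ramp, front to the dock, up to 9 degrees and 10 mm out of line. Sliding it on the level takes roughly 2 to 6 N, on the ramp more.
- carrier_plate (a point): Centre of the rear face of the carrier's orange push plate, which spans its full 100 mm width, 5 to 38 mm above its underside, 55 mm behind the carrier's origin. Carrier axes: +x is forward.
- backstop: Fixed grey block across the dock's far end, dock's axes, origin on the deck at dock x = 300 mm. A carriage clamped on it holds the black contact bar with brass pins (70 mm wide, 21 to 43 mm above the work surface). The bar's free front face is 55 mm before this origin, give or take 12 mm: the setting differs every time, is not given and must be felt.
- slot (a point): Middle of the backstop's top, 32 mm above the work surface. The contact bar before it yields 2 N per mm for up to 8 mm, damped (150 N per m/s); over 15 N is too much. The push also carries the carrier's friction. If the push is withdrawn slowly, the bar slides the carrier back a little until friction holds it, still touching.
- meter: Bystander: yellow handheld meter lying flat, 150 x 75 x 38 mm, origin at the centre of its underside. Leave alone.
- jar: Bystander: small jar with a blue cap, diameter 40 mm, 45 mm high, origin at the centre of its underside. Leave alone.
- driver: Bystander: screwdriver, 170 mm long, lying on the work surface. Leave alone.
There are look-alikes about, which are no part of the job. Several things look just like the carrier: the one meant starts farthest to the robot's right.

How it is judged (in metres and radians):
On the way, in this order (a step that is already met when the one before it is completed fails the run):
1. the carrier is over the lip and lies flat on the deck (x of carrier in the frame of dock above 0.152 m and z of carrier in the frame of dock between 0.009 and 0.0155 m and angle between carrier's own z axis and vertical below 0.035 rad), for 0.04 s.
2. the carrier is pressed on the contact bar with at least 6 N for 0.4 s (contact force between carrier and backstop above 6 N), for 0.4 s.
At the end, for the whole second after the job is handed in: The carrier lies flat on the deck behind the lip (within 2 degrees of level, 3.4 degrees of the dock's direction), at rest and let go, still resting against the contact bar (more than 0.3 N) (x of carrier in the frame of dock above 0.165 m and z of carrier in the frame of dock between 0.009 and 0.0155 m and angle between carrier's own z axis and vertical below 0.035 rad and angle between the x axis of carrier and the x axis of dock, either way round below 0.06 rad and contact force between carrier and backstop above 0.3 N and linear speed of carrier below 0.01 m/s); the robot touches nothing.
It fails at once if more than 15 N on the contact bar (contact force between carrier and backstop above 15 N).
It fails at once if the carrier is lifted clear (z of carrier in the frame of dock above 0.035 m).
It fails at once if the meter, the jar or the screwdriver is moved by more than 15 mm (distance of any of meter, jar, driver from where it was at the start of the episode above 0.015 m).
It also fails if it takes over 72 s, if anything falls off the work surface, if the arm or the gripper's body presses on something with over 40 N, if the wrist force passes 120 N, or if a joint passes its speed limit or range.

## Working session

There is one attempt and no reset: what is moved stays moved. The work goes in short steps, Python scripts to look and compute and a shell command to move; the robot and the scene stay as the last step left them, time stands still between calls to the robot, and variables do not carry over. Pictures are saved under pics/ and viewed, and the job is handed in when it is done.

```bash
ls; mkdir -p pics; python3 - <<'E'
from bench import arm
import cv2
print(arm.sense())
for n in ["scene","top","wrist"]:
    p,d=arm.snapshot(n); cv2.imwrite(f"pics/{n}0.png",p[:,:,::-1])
    ci=arm.camera_info(n); print(n,ci)
E
```

```text
pics
{'clock': 0.0, 'joint_positions': array([-8.06726416e+01,  1.58452456e+01,  8.62952078e+01, -1.32875345e-03,
        7.79614815e+01, -6.93189733e+00]), 'joint_vel': array([-0.03950956, -0.0301434 , -0.09191746, -0.07758639, -0.02223991,
       -0.02522134]), 'joint_efforts': array([ 1.60816875e-03, -4.04579616e+01, -2.37226349e+01,  7.04053044e-02,
        3.45641572e-02, -1.40801717e-04]), 'tool_pos': array([ 0.16089183, -0.55143254,  0.20462849]), 'tcp_rot': array([-1.79898654e+02, -1.10129170e-02,  1.62595243e+01]), 'force': array([ 0.40446782, -0.48025205,  0.85072533]), 'ft_torque': array([0.02935137, 0.00602432, 0.00164098]), 'finger_gap': 0.09373093344766412}
scene {'mtx': array([[531.63501458,   0.        , 278.96396674],
       [  0.        , 531.63501458, 217.48006493],
       [  0.        ,   0.        ,   1.        ]]), 'R': array([[ 4.29750977e-01,  9.02947423e-01, -2.21257336e-04],
       [ 6.23786327e-01, -2.97063519e-01, -7.22941135e-01],
       [-6.52843562e-01,  3.10546641e-01, -6.90909594e-01]]), 't': array([-0.23457088, -0.28266143,  1.51805752])}
top {'mtx': array([[392.3631852 ,   0.        , 280.02159715],
       [  0.        , 392.3631852 , 216.74842863],
       [  0.        ,   0.        ,   1.        ]]), 'R': array([[ 0.01707372, -0.99979435, -0.01094247],
       [-0.98641556, -0.01505493, -0.16357781],
       [ 0.16337943,  0.0135867 , -0.98646975]]), 't': array([0.0099849 , 0.54448188, 0.96018325])}
wrist {'mtx': array([[332.32820496,   0.        , 282.2919341 ],
       [  0.        , 332.32820496, 211.72394153],
       [  0.        ,   0.        ,   1.        ]]), 'R': array([[ 0.28111055, -0.95967424, -0.00148696],
       [-0.91847468, -0.26949073,  0.28944602],
       [-0.27817461, -0.08000059, -0.95719318]]), 't': array([-0.57297414, -0.03240102,  0.39388379])}
```

View pics/scene0.png

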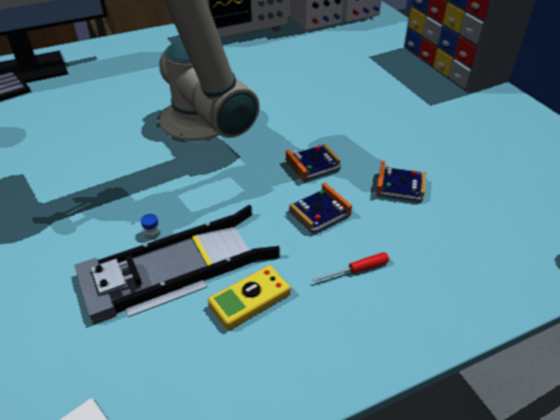

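View pics/top0.png

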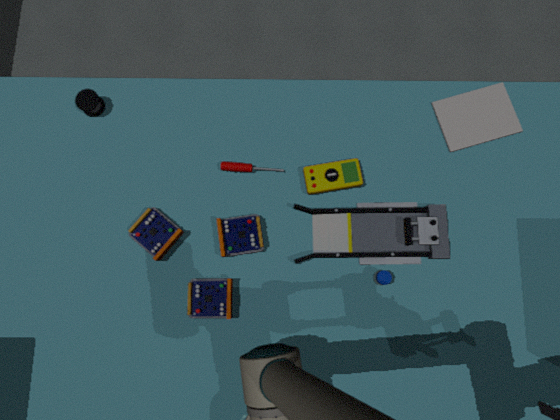

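View pics/wrist0.png

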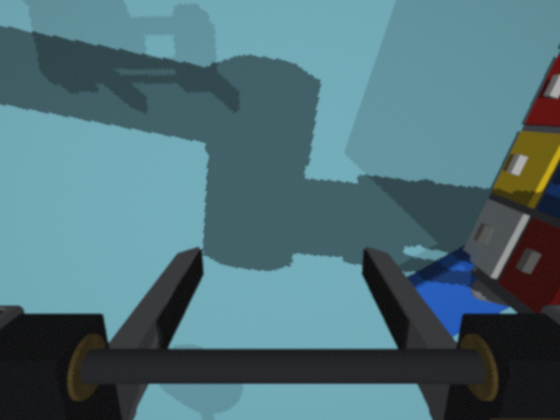

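```bash
python3 - <<'E'
import cv2,numpy as np
p=cv2.imread("pics/top0.png"); a=cv2.resize(p[195:275,110:290],None,fx=4,fy=4,interpolation=cv2.INTER_CUBIC)
s=cv2.imread("pics/scene0.png"); b=cv2.resize(s[130:240,270:450],None,fx=4,fy=2.4,interpolation=cv2.INTER_CUBIC)
cv2.imwrite("pics/crop0.png",np.vstack([a,b]))
E
```

```text
(no output)
```

View pics/crop0.png

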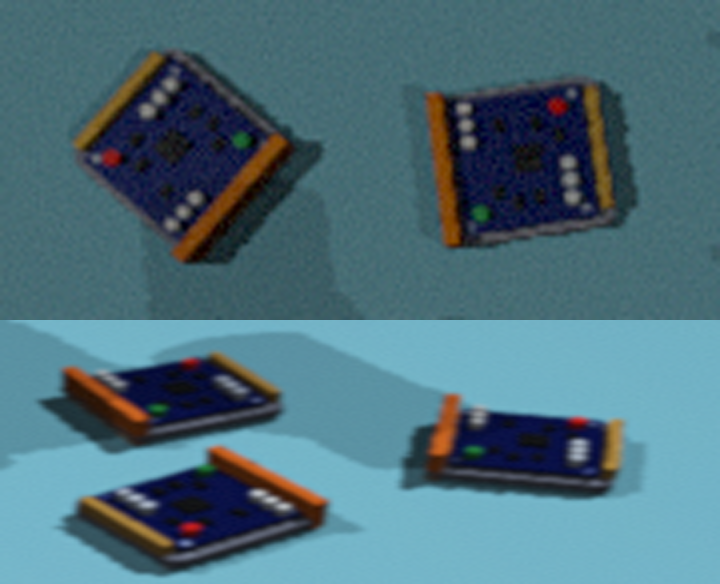

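Candidates for the carrier in the top view are (155,233), (210,298) and (241,235). World −y is image right, so (241,235) is the one meant. The crop confirms it: the orange plate is on the side away from the dock (column ~220) and the brass block faces the dock (~260).

```bash
cat > h.py <<'E'
from bench import arm
import numpy as np, cv2
def unproj(n,uv,d,ci=None):
    ci=ci or arm.camera_info(n); K=ci["mtx"]; uv=np.atleast_2d(np.asarray(uv,float)); d=np.atleast_1d(d)
    c=np.c_[(uv[:,0]-K[0,2])/K[0,0]*d,(uv[:,1]-K[1,2])/K[1,1]*d,d]
    return (c-ci["t"])@ci["R"]
def atz(n,uv,z,ci=None):
    ci=ci or arm.camera_info(n); C=-ci["R"].T@ci["t"]; P=unproj(n,uv,np.ones(len(np.atleast_2d(uv))),ci)
    D=P-C; return C+D*((z-C[2])/D[:,2])[:,None]
E
python3 - <<'E'
from h import *
np.set_printoptions(precision=4,suppress=True)
for cam in ["top","scene"]:
    p,d=arm.snapshot(cam)
    ci=arm.camera_info(cam)
    for n,z in [("dock",0),("dock_lip",.016),("carrier",0),("carrier_plate",.0215),("backstop",.012),("slot",.032),("meter",0),("jar",0),("driver",0)]:
        for r in arm.tip_of(cam,n)[:4]:
            print(cam,n,round(r["confidence"],2),r["uv"],atz(cam,r["uv"],z,ci)[0][:2])
    for n in ["carrier","dock","backstop"]:
        for r in arm.masks_of(cam,n)[:4]:
            m=r["mask"]&(d>0); v,u=np.nonzero(m); P=unproj(cam,np.c_[u,v],d[m],ci)
            print(cam,n,round(r["confidence"],2),r["uv"],m.sum(),"z",np.percentile(P[:,2],[5,50,95]))
            if n!="backstop":
                Q=P[P[:,2]>.02]; R=cv2.minAreaRect((Q[:,:2]*1000).astype(np.float32)); print("  rect",R)
            np.save(f"m_{cam}_{n}_{int(r['uv'][0])}.npy",np.c_[u,v,P])
print(arm.sense()["clock"])
E
```

```text
top dock 0.95 [312.4, 233.9] [ 0.5068 -0.0674]
top dock_lip 0.85 [350.0, 233.1] [ 0.5085 -0.1644]
top carrier 0.78 [210.5, 299.4] [0.3318 0.1959]
top carrier 0.65 [242.2, 235.5] [0.4996 0.1191]
top carrier 0.65 [157.7, 232.5] [0.5041 0.3451]
top carrier_plate 0.77 [231.2, 298.2] [0.3367 0.1394]
top carrier_plate 0.75 [174.0, 246.0] [0.4669 0.2932]
top carrier_plate 0.55 [219.5, 239.1] [0.4868 0.1756]
top backstop 0.66 [424.7, 230.4] [ 0.5192 -0.3605]
top meter 0.76 [331.3, 176.1] [ 0.6659 -0.1182]
top jar 0.55 [380.4, 276.3] [ 0.3985 -0.2447]
top driver 0.78 [253.4, 170.7] [0.6781 0.0943]
top carrier 0.89 [210.1, 297.2] 1841 z [0.0144 0.025  0.0382]
  rect ((337.43792724609375, 193.1247100830078), (98.05814361572266, 110.92955780029297), 0.9657383561134338)
top carrier 0.77 [153.0, 233.6] 1715 z [0.0148 0.0248 0.0383]
  rect ((502.440185546875, 344.8479919433594), (111.20912170410156, 99.25643920898438), 51.478153228759766)
top carrier 0.64 [241.2, 233.5] 1593 z [0.0164 0.025  0.0382]
  rect ((499.14990234375, 121.58444213867188), (97.33172607421875, 109.34912872314453), 9.9359264373
[... 1204 characters left out ...]
ct ((502.15301513671875, 121.63160705566406), (104.40929412841797, 113.75191497802734), 10.438770294189453)
scene carrier 0.62 [311.8, 159.2] 1349 z [0.0104 0.0245 0.0376]
  rect ((337.18988037109375, 193.38221740722656), (101.7350845336914, 113.04276275634766), 1.3950554132461548)
scene carrier 0.4 [161.8, 266.0] 10587 z [0.0035 0.0157 0.044 ]
  rect ((509.50225830078125, -215.70388793945312), (155.63685607910156, 394.2293701171875), 0.7507809400558472)
scene dock 0.7 [163.6, 264.9] 10608 z [0.0035 0.0158 0.044 ]
  rect ((512.3020629882812, -214.91661071777344), (155.61856079101562, 394.7774963378906), 1.5941288471221924)
scene backstop 0.85 [101.0, 278.2] 2252 z [0.0142 0.034  0.047 ]
1.45
```

```bash
python3 - <<'E'
from h import *
import glob
np.set_printoptions(precision=4,suppress=True)
for f in glob.glob("m_*dock_*.npy"):
    a=np.load(f);P=a[:,2:]
    # guides: z~.03, y between -0.08 and -0.34
    g=(abs(P[:,2]-.03)<.003)&(P[:,1]<-.08)&(P[:,1]>-.34); G=P[g]; 
    for sgn in (1,-1):
        s=G[(sgn*(G[:,0]-.51)>.035)]
        c=np.polyfit(s[:,1],s[:,0],1); r=s[:,0]-np.polyval(c,s[:,1]); s=s[abs(r)<.006]; c=np.polyfit(s[:,1],s[:,0],1)
        print(f,sgn,len(s),"slope",c[0],"ang deg",np.degrees(np.arctan(c[0])),"x at y=-.065,-.3",np.polyval(c,[-.065,-.3]),np.std(s[:,0]-np.polyval(c,s[:,1])))
    # bar: height profile along center
    c=P[abs(P[:,0]-.513)<.03]
    for y in np.arange(-.28,-.40,-.004):
        q=c[abs(c[:,1]-y)<.002]
        if len(q): print(round(y,3),np.percentile(q[:,2],[10,50,90]))
for f in ["m_top_carrier_241.npy","m_scene_carrier_321.npy"]:
    P=np.load(f)[:,2:]; Q=P[P[:,2]>.033]; 
    c=np.polyfit(Q[:,0],Q[:,1],1); r=Q[:,1]-np.polyval(c,Q[:,0]); Q=Q[abs(r)<.006]; c=np.polyfit(Q[:,0],Q[:,1],1)
    print(f,len(Q),"plate slope dy/dx",c[0],np.degrees(np.arctan(c[0])),"mean",Q.mean(0),"x range",Q[:,0].min(),Q[:,0].max())
E
```

```text
m_top_dock_383.npy 1 412 slope -0.026619845173860863 ang deg -1.5248446712654784 x at y=-.065,-.3 [0.5659 0.5722] 0.0035112544897394813
m_top_dock_383.npy -1 425 slope -0.024136420411011855 ang deg -1.382646569144675 x at y=-.065,-.3 [0.4505 0.4562] 0.003456268807980852
-0.28 [0.01   0.0126 0.0141]
-0.284 [0.0104 0.013  0.0151]
-0.288 [0.0101 0.0116 0.0151]
-0.292 [0.0096 0.0122 0.0141]
-0.296 [0.0107 0.0123 0.0156]
-0.3 [0.0107 0.0124 0.0151]
-0.304 [0.0116 0.0321 0.0436]
-0.308 [0.0116 0.0433 0.0453]
-0.312 [0.042  0.0438 0.0458]
-0.316 [0.0416 0.0432 0.0446]
-0.32 [0.0399 0.0422 0.0445]
-0.324 [0.0138 0.0388 0.0439]
-0.328 [0.01   0.0132 0.0432]
-0.332 [0.011  0.0261 0.0437]
-0.336 [0.0118 0.0422 0.0456]
-0.34 [0.0105 0.0438 0.0459]
-0.344 [0.0406 0.0441 0.0468]
-0.348 [0.0424 0.0441 0.0465]
-0.352 [0.0425 0.0443 0.0471]
-0.356 [0.0418 0.044  0.0465]
-0.36 [0.0423 0.0443 0.0463]
-0.364 [0.0417 0.0446 0.0545]
-0.368 [0.0422 0.046  0.0532]
-0.372 [0.0427 0.0484 0.0541]
-0.376 [0.0428 0.0458 0.0526]
-0.38 [0.0422 0.0439 0.0459]
-0.384 [0.041  0.0434 0.0445]
-0.388 [0.0312 0.0326 0.03
[... 848 characters left out ...]
48 [0.0128 0.0443 0.0458]
-0.352 [0.0114 0.0441 0.0467]
-0.356 [0.0126 0.0435 0.0459]
-0.36 [0.0116 0.0441 0.0463]
-0.364 [0.0128 0.0451 0.053 ]
-0.368 [0.0429 0.0491 0.0532]
-0.372 [0.0441 0.0496 0.0539]
-0.376 [0.0431 0.0451 0.0516]
-0.38 [0.0425 0.0448 0.0467]
-0.384 [0.0302 0.0325 0.0425]
-0.388 [0.0308 0.0323 0.0347]
-0.392 [0.031  0.0328 0.0342]
-0.396 [0.0303 0.0329 0.0346]
m_top_carrier_241.npy 18 plate slope dy/dx -0.023450207755454304 -1.3433517273376088 mean [0.4846 0.1552 0.036 ] x range 0.4445936042527193 0.5302567791711544
m_scene_carrier_321.npy 16 plate slope dy/dx 0.16071227911857425 9.130064407564047 mean [0.5089 0.1552 0.0345] x range 0.46104440837645755 0.5348777744226023
```

```bash
python3 -m crank '[[[0,0,0],[0,0,-9.4]],[[0,0,0],[0,0,-9.4]],[[0,0,0],[0,0,-9.4]],[[0,0,0],[0,0,-9.4]],[[0,0,0],[0,0,-9.4]],[[0,0,0],[0,0,-9.4]],[[0,0,0],[0,0,-9.4]],[[0,0,0],[0,0,-9.4]]]' 0.62
```

```text
clock: 2.45
tool_pos: [0.1611, -0.552, 0.2055]
tcp_rot: [180.0, 0.0, 94.0]
force: [-0.2, 0.3, 0.6]
finger_gap: 0.0586
```

```bash
python3 -m crank '[[[5,3,0],[0,0,2.6]],[[5,3,0],[0,0,0]],[[5,3,0],[0,0,0]],[[5,3,0],[0,0,0]],[[5,3,0],[0,0,0]],[[5,3,0],[0,0,0]],[[5,3,0],[0,0,0]],[[5,3,0],[0,0,0]]]'
```

```text
clock: 3.45
tool_pos: [0.396, -0.1392, 0.2055]
tcp_rot: [179.7, 0.3, 90.8]
force: [0.7, 0.3, 0.0]
finger_gap: 0.0579
```

```bash
python3 -m crank '[[[5,1.6,0],[0,0,0]],[[5,1.6,0],[0,0,0]],[[5,1.6,0],[0,0,0]],[[5,1.6,0],[0,0,0]],[[5,1.6,0],[0,0,0]],[[5,1.6,0],[0,0,-0.5]],[[4,1,0],[0,0,0]],[[1,0,0],[0,0,0]]]'
```

```text
clock: 4.45
tool_pos: [0.5011, 0.2276, 0.2058]
tcp_rot: [179.2, 0.4, 91.6]
force: [0.5, -0.6, -0.3]
finger_gap: 0.0584
```

```bash
python3 -m crank '[[[0,0,0],[0,-7.5,0]],[[0,0,0],[0,-7.5,0]],[[0,0,0],[0,0,0]]]'
```

```text
clock: 4.82
tool_pos: [0.5007, 0.2251, 0.2061]
tcp_rot: [179.2, 15.9, 91.3]
force: [0.6, 0.4, 0.3]
finger_gap: 0.0586
```

```bash
python3 -m crank '[[[0.85,0,3.6],[0,0,0]],[[0.85,0,3.6],[0,0,0]],[[0.85,0,3.6],[0,0,0]],[[0.85,0,3.6],[0,0,0]],[[0,0,0],[0,0,0]]]'; python3 - <<'E'
from h import *
print(arm.sense()["tool_pos"])
for n in ["top","wrist","scene"]:
    p,d=arm.snapshot(n); cv2.imwrite(f"pics/{n}1.png",p[:,:,::-1])
E
```

```text
clock: 5.45
tool_pos: [0.504, 0.2118, 0.0583]
tcp_rot: [179.0, 15.4, 90.9]
force: [0.5, -0.2, 0.2]
finger_gap: 0.0583
[0.50395177 0.21179909 0.05832896]
```

View pics/wrist1.png

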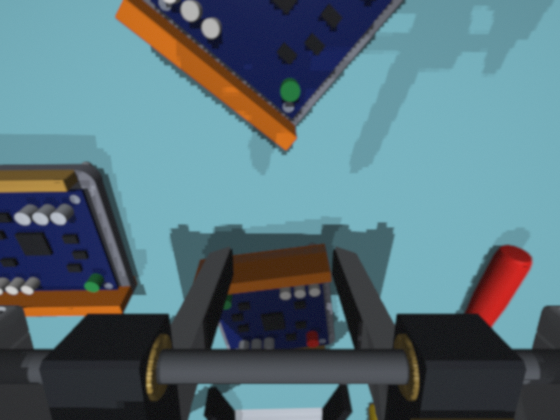

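View pics/scene1.png

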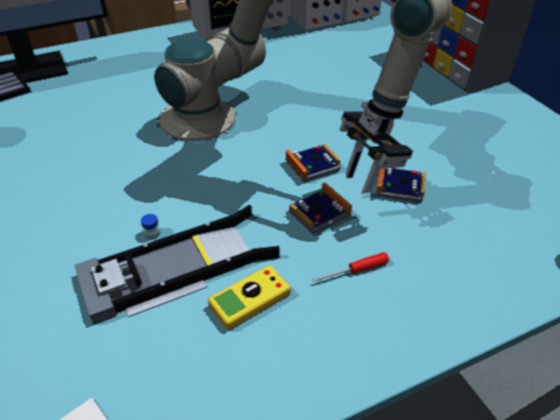

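The wrist view shows the orange plate at columns 200–330, slightly left of the tool centre (282). The right finger would only just overlap it, so I'll narrow the fingers, shift 7 mm left and go down.

```bash
python3 -m crank '[[[0.6,-0.4,2.1],[0,0,-0.4]],[[0.6,-0.3,2.1],[0,0,0]],[[0,0,0],[0,0,0]],[[0,0,0],[0,0,0]]]' 0.5; python3 - <<'E'
from h import *
s=arm.sense();print(s["tool_pos"],s["force"])
p,d=arm.snapshot("wrist"); cv2.imwrite(f"pics/wrist2.png",p[:,:,::-1])
E
```

```text
clock: 6.1
tool_pos: [0.5075, 0.2166, 0.0255]
tcp_rot: [177.7, 14.9, 91.0]
force: [0.2, 0.2, -0.5]
finger_gap: 0.0472
[0.50750007 0.21655347 0.02547013] [ 0.16936217  0.19714128 -0.4784787 ]
```

View pics/wrist2.png

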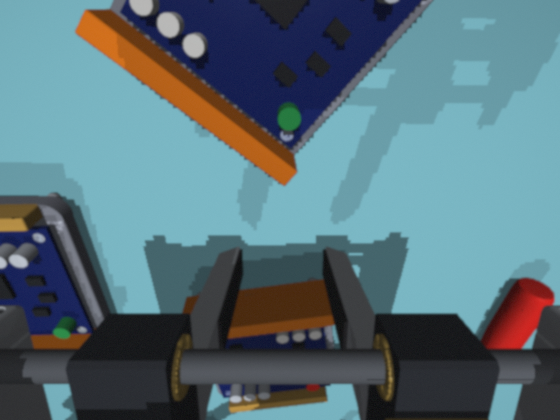

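```bash
python3 -m crank '[[[0,0,0],[0,0,0]]]' ; python3 -m crank '[[[0,-0.5,0],[0,0,0]]]';python3 -m crank '[[[0,0,0],[0,0,0]]]'; python3 -c "
from h import *
s=arm.sense();print(s['joint_positions'],s['joint_vel'],s['tool_pos'])"
```

```text
clock: 6.28
tool_pos: [0.5082, 0.2169, 0.0265]
tcp_rot: [177.6, 14.8, 90.9]
force: [0.4, -0.4, 0.6]
finger_gap: 0.0469
clock: 6.4
tool_pos: [0.5038, 0.217, 0.027]
tcp_rot: [177.5, 14.8, 90.9]
force: [0.6, -0.0, -0.5]
finger_gap: 0.0469
clock: 6.52
tool_pos: [0.5032, 0.217, 0.0272]
tcp_rot: [177.6, 14.8, 90.9]
force: [-0.1, -0.2, -0.5]
finger_gap: 0.047
[ 26.22291636  25.7038765  100.96417989 -16.93968803  58.64354362
  34.5121107 ] [-0.07619979 -0.15206719 -0.6321989  -0.10423632 -0.16377452 -0.01840258] [0.50323386 0.21697244 0.02721214]
```

```bash
python3 -m crank '[[[0,-0.6,0.6],[2.4,0,-0.4]],[[0,0,0.6],[0,0,0]],[[0,0,0],[0,0,0]]]' 
```

```text
clock: 6.9
tool_pos: [0.4971, 0.2135, 0.0143]
tcp_rot: [-179.7, 14.8, 91.4]
force: [-0.1, -0.3, -0.3]
finger_gap: 0.0471
```

```bash
python3 -m crank '[[[-0.95,0,0.25],[0,0,0]],[[-0.95,0,0.25],[0,0,0]],[[-0.5,0,0.13],[0,0,0]],[[-0.5,0,0.13],[0,0,0]],[[-0.5,0,0.13],[0,0,0]],[[-0.5,0,0.13],[0,0,0]]]' ; python3 - <<'E'
from h import *
for n in ["top","scene"]:
    p,d=arm.snapshot(n); cv2.imwrite(f"pics/{n}3.png",p[:,:,::-1])
    for r in arm.tip_of(n,"carrier")[:3]+arm.tip_of(n,"carrier_plate")[:3]: print(n,r["uv"],atz(n,r["uv"],0)[0])
s=cv2.imread("pics/scene3.png");t=cv2.imread("pics/top3.png")
cv2.imwrite("pics/c3.png",np.hstack([cv2.resize(s[140:240,200:360],None,fx=2.4,fy=2.4),cv2.resize(t[180:280,170:330],None,fx=2.4,fy=2.4)]))
E
```

```text
clock: 7.65
tool_pos: [0.5002, 0.1725, 0.0145]
tcp_rot: [180.0, 14.6, 91.3]
force: [1.1, 1.9, -0.5]
finger_gap: 0.047
top [155.3, 235.8] [0.49514233 0.35095756 0.        ]
top [246.3, 236.3] [0.49764318 0.10814056 0.        ]
top [207.6, 298.7] [0.33344132 0.20351421 0.        ]
top [223.2, 236.9] [0.4950672  0.16957223 0.        ]
top [170.4, 249.3] [0.4598468  0.30832403 0.        ]
top [427.6, 232.1] [ 0.51643024 -0.37225816  0.        ]
scene [402.9, 186.9] [0.50285253 0.35618764 0.        ]
scene [311.9, 212.6] [ 4.88332486e-01  1.12034738e-01 -1.11022302e-16]
scene [312.8, 166.2] [0.33610058 0.19563716 0.        ]
scene [332.4, 200.2] [0.47119851 0.17635804 0.        ]
scene [376.5, 179.7] [0.45179299 0.31302281 0.        ]
scene [295.7, 165.6] [0.31509007 0.15727541 0.        ]
```

View pics/c3.png

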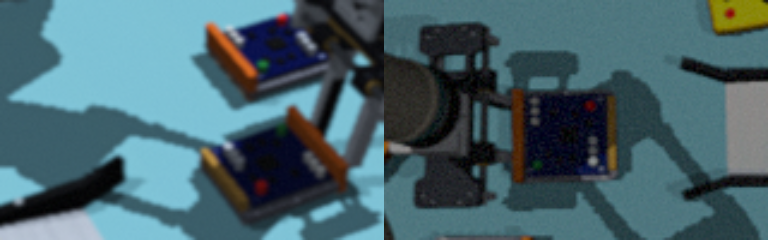

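```bash
python3 -m crank '[[[-0.8,0.1,0.2],[0,0,0]],[[-0.8,0.1,0.2],[0,0,0]],[[-0.8,0.1,0.2],[0,0,0]],[[-0.8,0.1,0.2],[0,0,0]],[[-0.8,0.1,0.2],[0,0,0]],[[-0.8,0.1,0.2],[0,0,0]],[[-0.8,0.1,0.2],[0,0,0]]]' ; python3 - <<'E'
from h import *
for n in ["top"]:
    p,d=arm.snapshot(n); cv2.imwrite(f"pics/{n}4.png",p[:,:,::-1])
    for r in arm.tip_of(n,"carrier")[:3]+arm.tip_of(n,"carrier_plate")[:3]: print(n,r["uv"],atz(n,r["uv"],0)[0])
t=cv2.imread("pics/top4.png")
cv2.imwrite("pics/c4.png",cv2.resize(t[180:290,170:350],None,fx=4,fy=4,interpolation=cv2.INTER_CUBIC))
E
```

```text
clock: 8.82
tool_pos: [0.507, 0.1122, 0.0144]
tcp_rot: [-179.8, 14.5, 91.3]
force: [-0.5, 3.1, 0.0]
finger_gap: 0.0467
top [209.0, 300.5] [0.32893878 0.19966362 0.        ]
top [267.8, 233.8] [0.50522979 0.05112279 0.        ]
top [154.8, 233.9] [0.500213   0.35264897 0.        ]
top [247.8, 235.4] [0.50011137 0.10422343 0.        ]
top [232.4, 299.9] [0.33152665 0.13901576 0.        ]
```

View pics/c4.png

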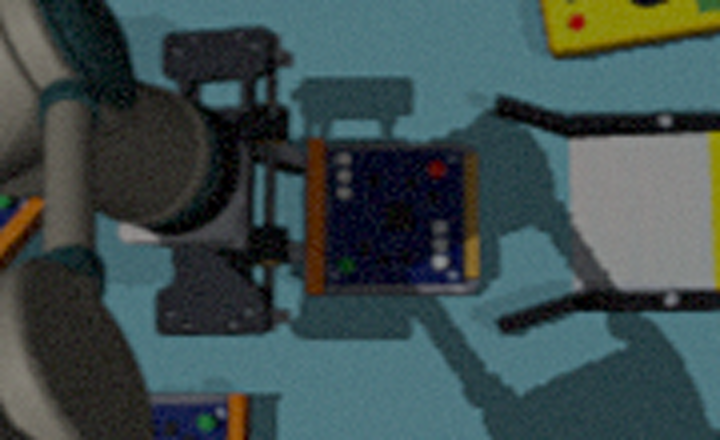

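```bash
python3 -m crank '[[[-0.8,0,0.21],[0,0,0]],[[-0.8,0,0.21],[0,0,0]],[[-0.8,0,0.21],[0,0,0]],[[-0.8,0,0.21],[0,0,0]],[[-0.8,0,0.21],[0,0,0]],[[-0.8,0,0.21],[0,0,0]],[[-0.8,0,0.21],[0,0,0]]]' ; python3 - <<'E'
from h import *
for n in ["top"]:
    p,d=arm.snapshot(n); cv2.imwrite(f"pics/{n}5.png",p[:,:,::-1])
    for r in arm.tip_of(n,"carrier")[:3]+arm.tip_of(n,"carrier_plate")[:3]: print(n,r["uv"],atz(n,r["uv"],0)[0])
t=cv2.imread("pics/top5.png")
cv2.imwrite("pics/c5.png",cv2.resize(t[180:290,170:350],None,fx=4,fy=4,interpolation=cv2.INTER_CUBIC))
E
```

```text
clock: 9.85
tool_pos: [0.5087, 0.0517, 0.0145]
tcp_rot: [-179.9, 14.5, 91.3]
force: [-0.7, 3.2, 0.6]
finger_gap: 0.0468
top [155.1, 232.0] [0.50532557 0.35219986 0.        ]
top [293.3, 231.9] [ 0.5113824  -0.01660181  0.        ]
top [253.3, 170.6] [0.67839386 0.09461554 0.        ]
top [270.5, 235.2] [0.50159925 0.04386234 0.        ]
top [173.3, 248.8] [0.46129505 0.3007003  0.        ]
top [230.1, 298.6] [0.33471932 0.14510551 0.        ]
```

View pics/c5.png

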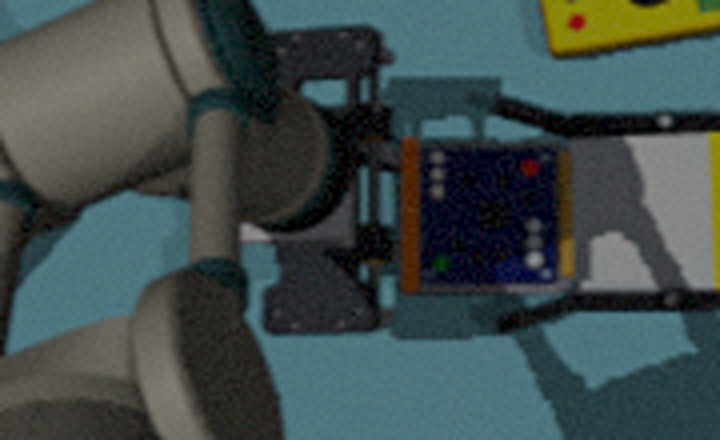

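The carrier is square at the channel mouth. Next is the ramp.

```bash
python3 -m crank '[[[-0.8,0,0.2],[0,0,0]],[[-0.8,0,0.2],[0,0,0]],[[-0.8,0,0.2],[0,0,0]],[[-0.8,0,0.2],[0,0,0]]]' ;python3 -m crank '[[[-0.8,0,0.2],[0,0,0]],[[-0.8,0,0.2],[0,0,0]],[[-0.8,0,0.2],[0,0,0]],[[-0.8,0,0.2],[0,0,0]]]'; python3 - <<'E'
from h import *
for n in ["scene"]:
    p,d=arm.snapshot(n); cv2.imwrite(f"pics/{n}6.png",p[:,:,::-1])
t=cv2.imread("pics/scene6.png")
cv2.imwrite("pics/c6.png",cv2.resize(t[150:310,150:350],None,fx=3.5,fy=3.5,interpolation=cv2.INTER_CUBIC))
E
```

```text
clock: 10.5
tool_pos: [0.5098, 0.0174, 0.0144]
tcp_rot: [-179.9, 14.4, 91.4]
force: [2.1, 3.1, -0.2]
finger_gap: 0.0469
clock: 11.0
tool_pos: [0.5106, -0.0184, 0.0143]
tcp_rot: [-179.9, 14.5, 91.4]
force: [1.8, 2.5, -2.8]
finger_gap: 0.047
```

View pics/c6.png

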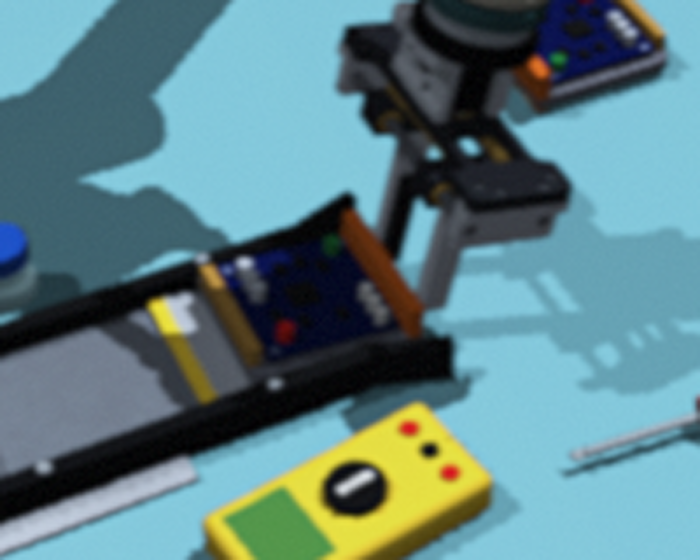

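```bash
python3 -m crank '[[[-0.8,-0.1,0.2],[0,0,0]],[[-0.8,-0.1,0.2],[0,0,0]],[[-0.8,-0.1,0.2],[0,0,0]],[[-0.8,0,0.2],[0,0,0]]]' ;python3 -m crank '[[[-0.8,0,0.15],[0,0,0]],[[-0.85,0,0.06],[0,0,0]],[[-0.85,0,0.06],[0,0,0]],[[-0.85,0,0.06],[0,0,0]]]'
```

```text
clock: 11.55
tool_pos: [0.5096, -0.0538, 0.0152]
tcp_rot: [180.0, 14.5, 91.3]
force: [0.7, 9.4, 5.1]
finger_gap: 0.0476
clock: 12.05
tool_pos: [0.5095, -0.0868, 0.0211]
tcp_rot: [180.0, 14.2, 91.2]
force: [1.5, 5.4, -0.7]
finger_gap: 0.0469
```

```bash
python3 -m crank '[[[-0.56,0,-0.11],[0,0,0]],[[-0.56,0,-0.11],[0,0,0]],[[-0.56,0,-0.11],[0,0,0]],[[-0.56,0,-0.11],[0,0,0]]]' ; python3 - <<'E'
from h import *
for n in ["scene"]:
    p,d=arm.snapshot(n); cv2.imwrite(f"pics/{n}7.png",p[:,:,::-1])
t=cv2.imread("pics/scene7.png")
cv2.imwrite("pics/c7.png",cv2.resize(t[150:310,130:330],None,fx=3.5,fy=3.5,interpolation=cv2.INTER_CUBIC))
E
```

```text
clock: 12.55
tool_pos: [0.51, -0.1089, 0.0319]
tcp_rot: [179.9, 14.2, 91.1]
force: [1.3, 4.9, 0.9]
finger_gap: 0.0468
```

View pics/c7.png

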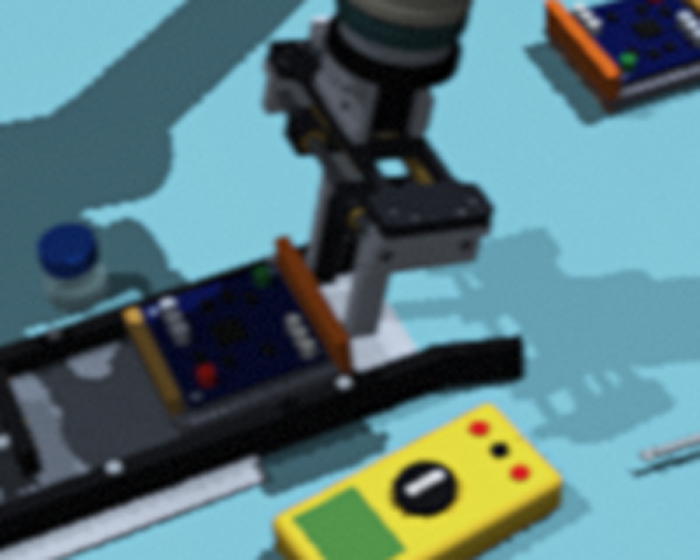

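```bash
python3 -m crank '[[[-0.6,0,0.15],[0,0,0]],[[-0.6,0,0.15],[0,0,0]],[[-0.6,0,0.15],[0,0,0]],[[-0.6,0,0.15],[0,0,0]]]' ;python3 -m crank '[[[-0.6,0,0.15],[0,0,0]],[[-0.6,0,0.15],[0,0,0]],[[-0.6,0,0.15],[0,0,0]]]' 
```

```text
clock: 13.1
tool_pos: [0.5102, -0.1359, 0.0329]
tcp_rot: [180.0, 14.3, 91.2]
force: [2.1, 2.7, -0.8]
finger_gap: 0.047
clock: 13.48
tool_pos: [0.5099, -0.1559, 0.0323]
tcp_rot: [-179.9, 14.3, 91.2]
force: [1.0, 2.9, -1.6]
finger_gap: 0.047
```

```bash
python3 -m crank '[[[-0.3,0,0.08],[0,0,0]],[[-0.3,0,0.08],[0,0,0]],[[-0.3,0,0.08],[0,0,0]]]' ; python3 - <<'E'
from h import *
for n in ["scene","top"]:
    p,d=arm.snapshot(n); cv2.imwrite(f"pics/{n}8.png",p[:,:,::-1])
    ci=arm.camera_info(n); 
    for r in arm.tip_of(n,"carrier")[:4]:print(n,r["uv"],atz(n,r["uv"],.012)[0])
    rs=arm.masks_of(n,"carrier")
    for r in rs[:4]:
        m=r["mask"]&(d>0); v,u=np.nonzero(m); P=unproj(n,np.c_[u,v],d[m],ci); print(r["uv"],P.mean(0),np.percentile(P[:,1],[1,99]))
t=cv2.imread("pics/scene8.png")
cv2.imwrite("pics/c8.png",cv2.resize(t[180:330,70:270],None,fx=3.5,fy=3.5,interpolation=cv2.INTER_CUBIC))
E
```

```text
clock: 13.85
tool_pos: [0.509, -0.1654, 0.0323]
tcp_rot: [-179.8, 14.2, 91.1]
force: [1.1, 4.5, 0.8]
finger_gap: 0.0471
scene [402.9, 187.3] [0.51496086 0.34537975 0.012     ]
scene [312.0, 162.6] [0.33546794 0.1930789  0.012     ]
scene [171.9, 260.5] [ 0.50289512 -0.2273203   0.012     ]
[314.0, 158.3] [0.34680858 0.18826819 0.02430875] [0.13766618 0.2483392 ]
[403.7, 184.9] [0.51065361 0.33809851 0.02405772] [0.27504136 0.40571701]
[171.6, 256.4] [ 0.51719056 -0.22844882  0.03713059] [-0.28397393 -0.17299886]
top [208.8, 298.4] [0.3347878 0.1981711 0.012    ]
top [374.6, 233.1] [ 0.51003665 -0.22941734  0.012     ]
top [152.8, 233.5] [0.4997988 0.3539919 0.012    ]
top [427.5, 232.3] [ 0.51431905 -0.36760431  0.012     ]
[209.1, 302.4] [0.33765468 0.19178375 0.02600137] [0.13768427 0.24578154]
[155.3, 234.6] [0.5018463  0.3427088  0.02593028] [0.27679108 0.40647077]
[382.2, 234.3] [ 0.507144   -0.24412723  0.03708489] [-0.28383988 -0.19863121]
```

View pics/c8.png

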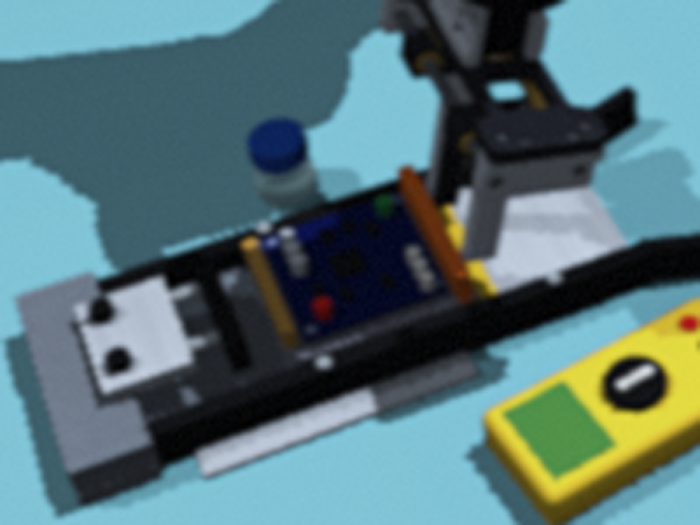

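```bash
f(){ grep -E "tool_pos|force"; }; python3 -m crank '[[[-0.25,0,0.06],[0,0,0]]]'|f; python3 -m crank '[[[-0.25,0,0.06],[0,0,0]]]'|f; python3 -m crank '[[[-0.25,0,0.06],[0,0,0]]]'|f; python3 -m crank '[[[-0.25,0,0.06],[0,0,0]]]'|f;python3 -m crank '[[[-0.2,0,0.05],[0,0,0]]]'|f;
```

```text
tool_pos: [0.5091, -0.1678, 0.0323]
force: [0.6, 3.3, 1.3]
tool_pos: [0.5092, -0.1703, 0.0323]
force: [1.4, 3.7, 2.4]
tool_pos: [0.5092, -0.1728, 0.0323]
force: [1.3, 4.1, 0.8]
tool_pos: [0.5092, -0.1755, 0.0323]
force: [0.3, 4.1, 1.1]
tool_pos: [0.5092, -0.1777, 0.0323]
force: [0.5, 4.0, 1.6]
```

```bash
f(){ grep -E "tool_pos|force"|tr '\n' ' ';echo; }; python3 -m crank '[[[-0.15,0,0.04],[0,0,0]]]'|f; python3 -m crank '[[[-0.15,0,0.04],[0,0,0]]]'|f; python3 -m crank '[[[-0.15,0,0.04],[0,0,0]]]'|f; python3 -m crank '[[[-0.1,0,0.025],[0,0,0]]]'|f;python3 -m crank '[[[-0.1,0,0.025],[0,0,0]]]'|f;
```

```text
tool_pos: [0.5093, -0.1795, 0.0323] force: [0.6, 4.4, 2.1] 
tool_pos: [0.5094, -0.1811, 0.0323] force: [0.3, 5.4, 1.7] 
tool_pos: [0.5095, -0.1827, 0.0323] force: [0.7, 3.7, 2.1] 
tool_pos: [0.5094, -0.1838, 0.0323] force: [0.3, 5.1, 1.3] 
tool_pos: [0.5095, -0.1845, 0.0323] force: [1.0, 6.7, 3.7]
```

```bash
f(){ grep -E "tool_pos|force"|tr '\n' ' ';echo; }; python3 -m crank '[[[-0.1,0,0.025],[0,0,0]]]'|f;python3 -m crank '[[[-0.1,0,0.025],[0,0,0]]]'|f;python3 -m crank '[[[0,0,0],[0,0,0]]]'|f;
```

```text
tool_pos: [0.5094, -0.1849, 0.0322] force: [1.0, 7.9, 3.4] 
tool_pos: [0.5094, -0.1851, 0.0323] force: [1.3, 8.1, 3.3] 
tool_pos: [0.5094, -0.1849, 0.0323] force: [0.5, 4.2, 1.5]
```

```bash
f(){ grep -E "tool_pos|force"|tr '\n' ' ';echo; }; python3 -m crank '[[[-0.1,0,0.025],[0,0,0]]]'|f;python3 -m crank '[[[-0.12,0,0.03],[0,0,0]]]'|f;python3 -m crank '[[[-0.12,0,0.03],[0,0,0]]]'|f;python3 -m crank '[[[-0.14,0,0.036],[0,0,0]]]'|f;
```

```text
tool_pos: [0.5094, -0.1852, 0.0323] force: [-0.1, 8.3, 3.1] 
tool_pos: [0.5095, -0.1854, 0.0323] force: [0.5, 8.8, 4.5] 
tool_pos: [0.5095, -0.1855, 0.0322] force: [0.7, 8.2, 4.1] 
tool_pos: [0.5095, -0.1856, 0.0322] force: [1.0, 9.5, 6.0]
```

```bash
f(){ grep -E "tool_pos|force"|tr '\n' ' ';echo; }; python3 -m crank '[[[-0.16,0,-0.01],[0,0,0]]]'|f;python3 -m crank '[[[-0.16,0,0.0],[0,0,0]]]'|f;python3 -m crank '[[[-0.18,0,0.0],[0,0,0]]]'|f;python3 -m crank '[[[-0.18,0,0.0],[0,0,0]]]'|f;
```

```text
tool_pos: [0.5095, -0.1859, 0.0325] force: [1.2, 6.9, 0.4] 
tool_pos: [0.5095, -0.1862, 0.0325] force: [1.8, 8.5, 1.0] 
tool_pos: [0.5095, -0.1865, 0.0325] force: [1.1, 9.3, 2.3] 
tool_pos: [0.5094, -0.1866, 0.0324] force: [1.3, 9.9, 2.1]
```

```bash
f(){ grep -E "tool_pos|force|clock"|tr '\n' ' ';echo; }; python3 -m crank '[[[-0.21,0,0.0],[0,0,0]]]'|f;python3 -m crank '[[[-0.23,0,0.0],[0,0,0]]]'|f;python3 -m crank '[[[-0.24,0,0.0],[0,0,0]]]'|f;python3 -m crank '[[[-0.25,0,0.0],[0,0,0]]]'|f;
```

```text
clock: 16.9 tool_pos: [0.5095, -0.1869, 0.0325] force: [1.9, 10.5, 1.8] 
clock: 17.02 tool_pos: [0.5095, -0.1871, 0.0325] force: [1.9, 10.8, 2.7] 
clock: 17.15 tool_pos: [0.5095, -0.1874, 0.0326] force: [1.5, 10.2, 2.2] 
clock: 17.27 tool_pos: [0.5095, -0.1875, 0.0325] force: [1.4, 12.1, 1.7]
```

```bash
f(){ grep -E "tool_pos|force|clock"|tr '\n' ' ';echo; }; python3 -m crank '[[[-0.27,0,0.0],[0,0,0]]]'|f;python3 -m crank '[[[-0.28,0,0.0],[0,0,0]]]'|f;python3 -m crank '[[[-0.28,0,0.0],[0,0,0]]]'|f;python3 -m crank '[[[-0.28,0,0.0],[0,0,0]]]'|f;
```

```text
clock: 17.4 tool_pos: [0.5095, -0.1877, 0.0326] force: [2.3, 12.0, 2.8] 
clock: 17.52 tool_pos: [0.5095, -0.1879, 0.0326] force: [1.4, 12.9, 3.0] 
clock: 17.65 tool_pos: [0.5096, -0.188, 0.0326] force: [2.4, 12.7, 2.6] 
clock: 17.77 tool_pos: [0.5096, -0.188, 0.0326] force: [1.6, 13.7, 3.0]
```

```bash
python3 -m crank '[[[-0.30,0,0],[0,0,0]],[[-0.29,0,0],[0,0,0]],[[-0.29,0,0],[0,0,0]],[[-0.29,0,0],[0,0,0]],[[-0.29,0,0],[0,0,0]],[[-0.29,0,0],[0,0,0]],[[-0.29,0,0],[0,0,0]]]'
```

```text
clock: 18.65
tool_pos: [0.5097, -0.1877, 0.0328]
tcp_rot: [179.6, 9.2, 89.8]
force: [2.8, 12.4, 2.6]
finger_gap: 0.0471
```

```bash
f(){ grep -E "tool_pos|force|clock|rot"|tr '\n' ' ';echo; }; python3 -m crank '[[[-0.29,0,0.0],[0,-0.6,0]]]'|f;python3 -m crank '[[[-0.31,0,0.0],[0,-0.6,0]]]'|f;python3 -m crank '[[[-0.33,0,0.0],[0,-0.6,0]]]'|f
```

```text
clock: 18.77 tool_pos: [0.5097, -0.1878, 0.0328] tcp_rot: [179.6, 9.5, 89.7] force: [2.0, 12.4, 2.0] 
clock: 18.9 tool_pos: [0.5096, -0.1879, 0.0327] tcp_rot: [179.5, 9.9, 89.6] force: [1.7, 14.0, 2.0] 
clock: 19.02 tool_pos: [0.5097, -0.1881, 0.0327] tcp_rot: [179.5, 10.2, 89.5] force: [3.3, 13.8, 1.9]
```

```bash
f(){ grep -E "tool_pos|force|clock|rot"|tr '\n' ' ';echo; }; python3 -m crank '[[[-0.34,0,0.0],[0,-0.4,0]]]'|f;python3 -m crank '[[[-0.35,0,0.0],[0,-0.4,0]],[[-0.35,0,0.0],[0,-0.3,0]]]'|f;python3 -m crank '[[[-0.35,0,0.0],[0,-0.3,0]],[[-0.35,0,0.0],[0,-0.3,0]],[[-0.35,0,0.0],[0,-0.3,0]]]'|f
```

```text
clock: 19.15 tool_pos: [0.5097, -0.1882, 0.0327] tcp_rot: [179.5, 10.3, 89.4] force: [3.1, 13.8, 2.2] 
clock: 19.4 tool_pos: [0.5098, -0.1883, 0.0326] tcp_rot: [179.4, 10.3, 89.3] force: [3.1, 14.6, 2.1] 
clock: 19.77 tool_pos: [0.5098, -0.1883, 0.0326] tcp_rot: [179.3, 10.3, 89.0] force: [2.2, 14.9, 3.1]
```

```bash
f(){ grep -E "tool_pos|force|clock|rot"|tr '\n' ' ';echo; }; python3 -m crank '[[[-0.35,0,0.0],[0,-0.3,0]],[[-0.35,0,0.0],[0,-0.3,0]],[[-0.35,0,0.0],[0,-0.3,0]],[[-0.35,0,0],[0,-0.3,0]]]'|f; python3 -m crank '[[[-0.3,0,0.0],[0,0,0]],[[-0.25,0,0.0],[0,0,0]],[[-0.2,0,0],[0,0,0]],[[-0.15,0,0],[0,0,0]]]'|f;  python3 -m crank '[[[-0.1,0,0.0],[0,0,0]],[[-0.1,0,0.0],[0,0,0]],[[-0.06,0,0],[0,0,0]],[[-0.06,0,0],[0,0,0]]]'|f
```

```text
clock: 20.27 tool_pos: [0.5099, -0.1882, 0.0326] tcp_rot: [179.2, 10.2, 88.7] force: [3.3, 14.0, 2.6] 
clock: 20.78 tool_pos: [0.5099, -0.1878, 0.0326] tcp_rot: [179.2, 9.3, 88.5] force: [1.1, 8.1, 2.4] 
clock: 21.28 tool_pos: [0.5099, -0.1876, 0.0327] tcp_rot: [179.2, 9.0, 88.5] force: [1.2, 5.8, 2.2]
```

```bash
f(){ grep -E "tool_pos|force|clock|rot"|tr '\n' ' ';echo; }; python3 -m crank '[[[-0.03,0,0.0],[0,0,0]],[[-0.03,0,0.0],[0,0,0]],[[0,0,0],[0,0,0]],[[0,0,0],[0,0,0]]]'|f; python3 -m crank '[[[0.04,0,0],[0,0,0]],[[0.04,0,0],[0,0,0]],[[0.04,0,0],[0,0,0]],[[0.04,0,0],[0,0,0]]]'|f
```

```text
clock: 21.78 tool_pos: [0.5099, -0.1872, 0.0327] tcp_rot: [179.2, 8.9, 88.5] force: [0.4, 4.8, 2.6] 
clock: 22.28 tool_pos: [0.5099, -0.1863, 0.0326] tcp_rot: [179.2, 9.0, 88.5] force: [0.8, 3.6, 1.7]
```

```bash
f(){ grep -E "tool_pos|force|clock|rot"|tr '\n' ' ';echo; }; for i in 1 ; do python3 -m crank '[[[0.04,0,0],[0,0,0]],[[0.04,0,0],[0,0,0]],[[0.04,0,0],[0,0,0]],[[0.04,0,0],[0,0,0]]]'|f;  python3 -m crank '[[[0.05,0,0],[0,0,0]],[[0.05,0,0],[0,0,0]],[[0.05,0,0],[0,0,0]],[[0.05,0,0],[0,0,0]]]'|f; python3 -m crank '[[[0.05,0,0],[0,0,0]],[[0.05,0,0],[0,0,0]],[[0.05,0,0],[0,0,0]],[[0.05,0,0],[0,0,0]]]'|f; done
```

```text
clock: 22.78 tool_pos: [0.5098, -0.1855, 0.0325] tcp_rot: [179.2, 9.0, 88.6] force: [0.2, 1.3, 2.3] 
clock: 23.28 tool_pos: [0.5093, -0.1842, 0.0318] tcp_rot: [179.3, 9.1, 88.6] force: [0.5, 0.9, 0.3] 
clock: 23.78 tool_pos: [0.5087, -0.1825, 0.0312] tcp_rot: [179.4, 9.1, 88.6] force: [-0.4, -0.1, 0.8]
```

```bash
python3 -m crank '[[[0.3,0,-0.05],[0,0,0]],[[0.6,0,-0.15],[0,0,0]],[[1,0,-0.25],[0,0,0]],[[1,0,-0.25],[0,0,0]],[[2,0,-1.5],[0,0,0]],[[2,0,-4],[0,0,0]],[[2,0,-4],[0,0,0]],[[0,0,0],[0,0,0]]]'; python3 - <<'E'
from h import *
for n in ["scene","top"]:
    p,d=arm.snapshot(n); cv2.imwrite(f"pics/{n}9.png",p[:,:,::-1]); ci=arm.camera_info(n)
    for r in arm.masks_of(n,"carrier")[:4]:
        m=r["mask"]&(d>0); v,u=np.nonzero(m); P=unproj(n,np.c_[u,v],d[m],ci)
        if P[:,1].mean()>-.1: continue
        Q=P[(abs(P[:,2]-.037)<.004)]; c=np.linalg.lstsq(np.c_[Q[:,:2],np.ones(len(Q))],Q[:,2],rcond=None)[0]
        print(n,P.mean(0),np.percentile(P[:,1],[1,99]),"tilt deg",np.degrees(c[:2]),cv2.minAreaRect((P[P[:,2]>.03][:,:2]*1000).astype(np.float32)))
    for k in ["meter","jar","driver","carrier"]:
        for r in arm.tip_of(n,k)[:3]: print(n,k,atz(n,r["uv"],0)[0][:2])
t=cv2.imread("pics/scene9.png");u=cv2.imread("pics/top9.png")
cv2.imwrite("pics/c9.png",np.hstack([cv2.resize(t[180:330,70:230],None,fx=2.4,fy=2.4,interpolation=cv2.INTER_CUBIC),cv2.resize(u[160:310,310:470],None,fx=2.4,fy=2.4,interpolation=cv2.INTER_CUBIC)]))
E
```

```text
clock: 24.78
tool_pos: [0.5097, -0.0715, 0.1197]
tcp_rot: [179.4, 9.1, 88.7]
force: [-0.0, -0.9, -0.6]
finger_gap: 0.0469
scene [ 0.51780747 -0.24947272  0.03746217] [-0.30322772 -0.19581165] tilt deg [ 0.11830305 -0.10109696] ((510.6323547363281, -250.348876953125), (105.6442642211914, 111.66281127929688), 1.6381969451904297)
scene meter [ 0.65685931 -0.11530658]
scene jar [ 0.39225137 -0.24295214]
scene jar [ 0.48419919 -0.396065  ]
scene driver [0.67668474 0.10359765]
scene carrier [0.33293921 0.20051731]
scene carrier [ 0.49537865 -0.24503561]
scene carrier [0.50356625 0.35068934]
top [ 0.66875478 -0.17137658  0.03032918] [-0.1953053  -0.14600435] tilt deg [-0.51435821  0.25588913] ((670.22216796875, -170.0934295654297), (69.25250244140625, 42.25943374633789), 12.144454002380371)
top [ 0.50992259 -0.24816023  0.03769962] [-0.30335287 -0.1941517 ] tilt deg [ 0.07239209 -0.01009251] ((511.1146240234375, -249.4264373779297), (99.56983947753906, 110.41471862792969), 1.7262402772903442)
top meter [ 0.66084931 -0.11895874]
top jar [ 0.38669131 -0.2475296 ]
top driver [0.67877904 0.08723938]
top carrier [0.49712708 0.34413178]
top carrier [ 0.5166741  -0.25159084]
top carrier [0.33248521 0.20008944]
```

View pics/c9.png

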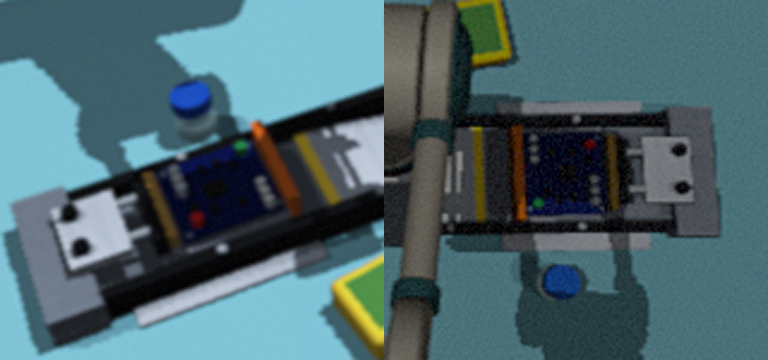

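```bash
python3 -c "
from bench import arm
print(arm.sense()['joint_vel'].round(2)); print(arm.sign_off())"
```

```text
[ 0.15 -0.21 -0.2   0.03 -0.09 -0.  ]
the job is handed in; nothing more can be done
None
```

I pushed the rightmost of the three carriers up the ramp and over the lip with two fingers on its plate, pressed it on the contact bar, and handed the job in at about 25 s. There was no verdict, so the checks below are mine.

**Pressing:** The first press held for about a second at roughly 8 N on the bar. The tool tilted by about 5° during it, so I pressed again. The second press held for over 0.5 s at 14–15 N total push. Taking off about 4–5 N of friction leaves roughly 9.5–10 N on the bar. The compression agreed: about 4.7 mm past first contact at 2 N/mm. I could not read the bar force directly, so this is good to about ±1 N.

**Release:** I withdrew slowly, and the wrist force fell to zero about 2 mm past first contact, so a few newtons should remain on the bar.

**Final pictures:**
- **Carrier:** flat on the deck (tilt about 0.1°), within about 0.4° of the dock's direction, and still against the bar.
- **Position:** about 0.183 m along the dock (0.165 m needed).
- **Meter and jar:** where they started, within a few millimetres.
- **Screwdriver:** the two cameras put it about 6–7 mm either side of its start, in opposite directions. I take that as detector noise, as the arm never came near it.
- **Arm:** clear of everything.

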